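Roll the press roller across the proof

TASK

Press the proof: push the thick wooden roller from behind, on its upper half, so that it rolls across the paper sheet, and leave it lying still along the middle of the tape strip on the sheet's other side. Roll it on the table, do not pick it up or just slide it, and leave the thin roller where it lies.

Things in the scene. Friction and masses are not known exactly. Their poses are not given: they have to be found in the camera images.
- roller_mid (a point): Middle of the thick roller: loose waxed beech cylinder on the table, 60 mm diameter, 130 mm long, 0.2-0.4 kg. Point on its axis half-way along, 30 mm up; x along its length, y and z turn as it rolls. Lies left or right of the sheet, nearly parallel to the tape, 170-235 mm from it. Slippery, rolls easily, stops where a slow push stops. Fingertips above 44 mm ride onto its top and jam; 20-40 mm is good.
- strip_mid (a point): Middle of the tape strip: flat brown paper tape 170 x 30 mm on the table, on the other side of the flat 160 x 110 mm sheet from the thick roller. x along its length, y across, z up; point at table height (z about 0). Only the flat sheet lies between; jars, brush and thin roller, under 75 mm high, stand clear of the path, past the roller's near and far ends.
- thin_roller_mid (a point): Middle of the thin roller, not to be used: same beech, 34 mm in diameter and 130 mm long, lying loose beyond the far side of the sheet, crosswise to the thick one. The point is on its axis, 17 mm above the table; x axis along its length.
Not all that is in view belongs to the job. Leave any black or turquoise look-alike of the part that bears roller_mid alone.

How it is judged:
By the outcome, as a careful person would: the job done as asked, in the order asked, and still so for the second after the job is handed in, with the robot touching nothing.
It also fails if it takes over 34 s, if anything falls off the work surface, if the arm or the gripper's body presses on something with over 40 N, if the wrist force passes 120 N, or if a joint passes its speed limit or range.

ROBOT

A 6-joint arm with a two-finger parallel gripper is mounted at the origin on the work surface. World frame = base frame: x ahead of the robot, y to its left, z up, the work surface at z = 0. Lengths are in m, angles in rad, forces in N, time in s.
With the tool pointing down it reaches from about 0.325 to 0.925 m from the base axis. Payload 3.1 kg.
Tool frame: the origin (TCP) lies at the very end of the fingers, on their centre line; the grasp point (between the pads) lies 19 mm behind it (pinch_z is the distance from the TCP to the grasp point, in m); z points along the fingers, y is the direction in which the jaws open and shut (so a half turn about z gives the same grasp; the last joint's range is limited). The gripper opens to 85 mm and grips with 20 to 120 N. Pads are 22 mm wide; open, the fingers measure 114 mm over their backs; the gripper's body (76 mm by 85 mm) begins 54 mm behind the grasp point. The pads swing forward as they close: fully open they stand 13 mm farther back than shut.
Start: joints at [1.061, 0.217, 1.613, -0, 1.311, -0.112], TCP at [0.242, 0.576, 0.231] pointing down, gripper open.
Joint ranges: [-2.75, 2.75], [-0.78, 2.1], [0.31, 2.55], [-1.13, 4.27], [0.13, 2.63], [-2.58, 2.58]. Speed limits (rad/s): [2.79, 2.79, 3.14, 3.14, 3.14, 3.14].

INTERFACE

Orientations are given as a unit quaternion [w, x, y, z].
In Python, from station import move_pose, move_l, move_joints, command_gripper, pause, inverse_kinematics, read_camera, camera_model, Unreachable, finish_job, current_clock, current_qpos, current_dq, current_joint_efforts, current_tool_pos, current_tool_rot, current_wrist_force, current_torque, current_width, pinch_z gives the robot as it stands. Calls block until the motion is done:
- move_pose(position, orientation): joint-space move of the TCP to a pose.
- move_l(position, orientation=None, speed=0.15): straight line of the TCP; orientation=None keeps the orientation; speed is the mean speed in m/s.
- move_joints(angles): joint-space move.
- command_gripper(opening): opening from 0.0 (shut) to 1.0 (fully open); the grip force is fixed at half the most; returns when the fingers have stopped.
- pause(seconds).
- inverse_kinematics(position, orientation): joint angles nearest the present ones, or None.
- read_camera(name): name is "scene" or "top" or "wrist"; returns the picture (400x640x3 uint8, red, green, blue); there is no depth.
- camera_model(name): a dict with "intrinsics" (3x3 intrinsics, pixels), "R" (3x3) and "t" (3): a world point X has camera coordinates R X + t. Camera axes: x right, y down, z forward; pixel columns grow to the right and rows downward; lengths in m; the calibration is good to about 2 mm. A picture is of the moment at which its call begins: read the wrist's pose just before it. camera_model takes no time and is no camera call; for the wrist camera it gives the pose at the moment of the call.
A pose or a line that the arm cannot do raises Unreachable and nothing moves.
- finish_job(): hands the job in, once; it reports no verdict.
Readings, each from a call of its own:
- current_clock(): time.
- current_qpos(): joint angles.
- current_dq(): joint speeds.
- current_joint_efforts(): joint torques, N m.
- current_tool_pos(): TCP position.
- current_tool_rot(): TCP orientation.
- current_wrist_force(): force on the tool from outside, world axes, zero at the start.
- current_torque(): the same for the moment, N m.
- current_width(): opening from 0.0 (shut) to 1.0 (fully open).
Only numpy, scipy, OpenCV 4.12 (cv2) and the standard library are available. Lean on these libraries where they do the work, as an engineer would, in place of code of your own. Each camera call takes 0.05 s, during which the arm holds its last target. There are 200 camera calls.

## Working session

There is one attempt and no reset: what is moved stays moved. The work goes in short steps, each a Python script; the robot and the scene stay as the last script left them, time stands still between calls to the robot, and variables do not carry over. Pictures are saved under pics/ and viewed, about 8 in all and at most 12, crops included, and the job is handed in when it is done.

```bash
mkdir -p pics; ls; python3 - <<'E'
from station import *
import cv2
for n in ("top","scene"):
    cv2.imwrite(f"pics/{n}0.png",read_camera(n)[:,:,::-1])
    m=camera_model(n); print(n,m)
print(current_clock(),current_tool_pos(),current_tool_rot())
E
```

```text
pics
top {'intrinsics': array([[389.4537001 ,   0.        , 320.85935145],
       [  0.        , 389.4537001 , 197.60671356],
       [  0.        ,   0.        ,   1.        ]]), 'R': array([[ 0.00485588, -0.99951442,  0.03077885],
       [-0.99553901, -0.00773221, -0.09403341],
       [ 0.09422574, -0.03018493, -0.99509315]]), 't': array([-0.10600548,  0.48185824,  0.92353492])}
scene {'intrinsics': array([[425.08328175,   0.        , 311.47400264],
       [  0.        , 425.08328175, 202.52042988],
       [  0.        ,   0.        ,   1.        ]]), 'R': array([[ 0.39291417,  0.91953591, -0.00849524],
       [ 0.55371044, -0.24395389, -0.79617288],
       [-0.73418199,  0.30812371, -0.60500957]]), 't': array([-0.11699807, -0.21450836,  1.25611053])}
0.1 [0.2417261  0.57556596 0.23007636] [-3.45143221e-04  1.97580716e-01  9.80286011e-01 -1.03836018e-03]
```

View pics/top0.png

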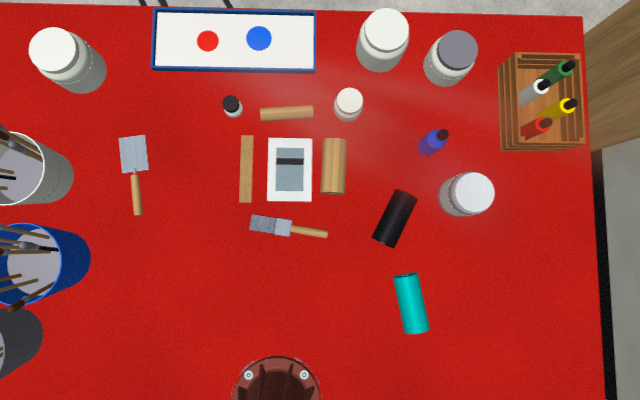

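View pics/scene0.png

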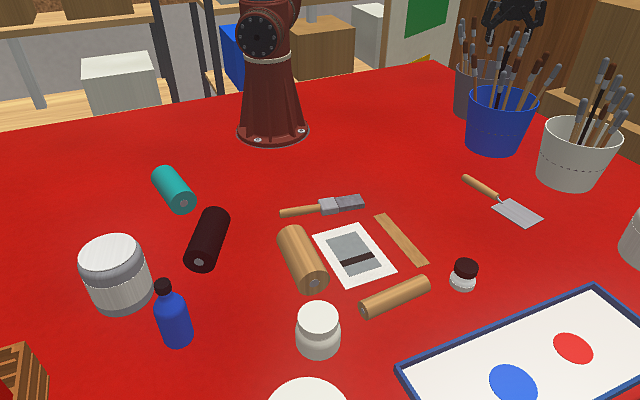

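Top view: thick roller, tan, at (334,166); tape strip at (246,169), with the sheet at (290,170) between them. Possible mix-ups: thin roller (287,113), black look-alike (395,218), turquoise look-alike (411,303) and the brush handle (310,232). By colour, size and position, I choose (334,166). Next I measure it and check a crop.

```bash
cat > h.py <<'E'
import numpy as np, cv2
from station import *
def ray(cam,px,z):
    m=cam if isinstance(cam,dict) else camera_model(cam)
    d=m["R"].T@np.linalg.solve(m["intrinsics"],[px[0],px[1],1]); C=-m["R"].T@m["t"]
    return C+d*(z-C[2])/d[2]
def tan(img):
    h=cv2.cvtColor(img,cv2.COLOR_RGB2HSV)
    m=cv2.inRange(h,(9,60,70),(25,200,255)); m=cv2.morphologyEx(m,cv2.MORPH_OPEN,np.ones((3,3)))
    return cv2.findContours(m,cv2.RETR_EXTERNAL,cv2.CHAIN_APPROX_NONE)[0]
def blobs(name,img=None,amin=300):
    img=read_camera(name) if img is None else img
    return img,[(cv2.contourArea(c),cv2.minAreaRect(c),c) for c in tan(img) if cv2.contourArea(c)>amin]
def axis(name,r,z):
    b=cv2.boxPoints(r); P=[ray(name,p,z)[:2] for p in b]
    e=[(P[i]+P[(i+1)%4])/2 for i in range(4)]
    a,c=((e[0],e[2]) if np.linalg.norm(e[0]-e[2])>np.linalg.norm(e[1]-e[3]) else (e[1],e[3]))
    if a[0]>c[0]: a,c=c,a
    d=c-a
    return (a+c)/2, np.degrees(np.arctan2(d[1],d[0])), np.linalg.norm(d), a, c
E
python3 - <<'E'
from h import *
img,B=blobs("top")
v=img.copy()
for a,r,c in B:
    x,y=r[0]
    if not(220<x<360 and 90<y<260): continue
    cv2.drawContours(v,[np.int32(cv2.boxPoints(r)*1)],-1,(0,0,255),1)
    print(a,r)
    for z in (0,.017,.03): print(z,axis("top",r,z)[:3])
v=cv2.resize(v[90:250,210:450],None,fx=3,fy=3,interpolation=cv2.INTER_NEAREST)
cv2.imwrite("pics/c1.png",v[:,:,::-1])
C=camera_model("top");print(-C["R"].T@C["t"])
E
```

```text
1249.5 ((333.1226806640625, 165.801025390625), (24.111467361450195, 56.078460693359375), 2.6025619506835938)
0 (array([ 0.56602042, -0.13425744]), np.float64(-2.4656242289748356), np.float64(0.14303199712045533))
0.017 (array([ 0.56298407, -0.13320491]), np.float64(-2.465624228974836), np.float64(0.14051897282175033))
0.03 (array([ 0.56066216, -0.13240003]), np.float64(-2.465624228974833), np.float64(0.1385972483580346))
737.0 ((245.85263061523438, 168.0103759765625), (12.171207427978516, 66.3536605834961), 1.6846843957901)
0 (array([0.5583605 , 0.08423127]), np.float64(-0.34573074146186267), np.float64(0.16777028517209214))
0.017 (array([0.55545873, 0.08144502]), np.float64(-0.34573074146186455), np.float64(0.1648226174353194))
0.03 (array([0.55323973, 0.07931437]), np.float64(-0.3457307414618726), np.float64(0.16256851857778726))
635.0 ((286.1062316894531, 112.59292602539062), (13.303800582885742, 52.55001449584961), 86.18592071533203)
0 (array([ 0.7012536 , -0.01442819]), np.float64(-85.23849975209353), np.float64(0.13331373431138419))
0.017 (array([ 0.69584125, -0.01548102]), np.float64(-85.23849975209353), np.float64(0.1309714566363163))
0.03 (array([ 0.69170239, -0.01628612]), np.float64(-85.23849975209353), np.float64(0.12918030312008788))
[ 0.39320267 -0.07435133  0.96757678]
```

View pics/c1.png

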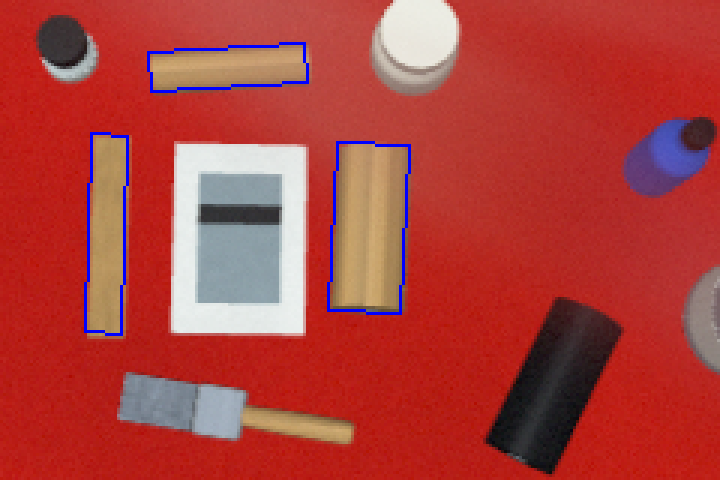

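Crop: the box fits tightly on the thick tan roller, which has a clean path over the sheet to the strip. Black cylinder is off to the side. Roller is at about (0.559,-0.132), yaw -2.4°, and the strip at about (0.558,0.084). Now I lift clear of the brush pots and go behind the roller.

```bash
cat >> h.py <<'E'
from scipy.spatial.transform import Rotation as Ro
def quat(yaw,flip=False):
    c,s=np.cos(yaw),np.sin(yaw); k=-1 if flip else 1
    M=np.array([[-s*k,c*k,0],[c*k,s*k,0],[0,0,-1.]])
    q=Ro.from_matrix(M).as_quat(); return [q[3],*q[:3]]
E
python3 - <<'E'
from h import *
yaw=np.radians(-2.4)
for f in (0,1):
    for p in ([.565,-.225,.16],[.565,-.225,.024],[.56,.05,.024]): print(f,inverse_kinematics(p,quat(yaw,f)))
p=current_tool_pos()
move_l([p[0],p[1],.38],speed=.25)
print(current_clock(),current_wrist_force())
f=min((0,1),key=lambda f:9 if (q:=inverse_kinematics([.56,-.225,.024],quat(yaw,f))) is None else abs(q[5]))
print("flip",f)
move_pose([.553,-.225,.16],quat(yaw,f))
print(current_clock(),current_wrist_force())
img,B=blobs("top")
for a,r,c in B:print(a,r[0])
cv2.imwrite("pics/t2.png",img[:,:,::-1])
E
```

```text
0 [-4.94337972e-01  2.49964106e-01  1.71378750e+00 -4.44089210e-16
  1.17784104e+00 -4.52450069e-01]
0 [-4.94337972e-01  4.31624600e-01  1.77046974e+00 -4.44089210e-16
  9.39498318e-01 -4.52450069e-01]
0 [-3.57790620e-02  3.52441987e-01  1.88338546e+00 -4.44089210e-16
  9.05765203e-01  6.10884005e-03]
1 None
1 None
1 None
0.8917 [ 0.02262708 -0.80412026 -0.75369485]
flip 0
4.0 [ 0.16760886  0.19238371 -0.11180888]
1109.0 (333.1533203125, 165.58700561523438)
747.0 (245.72836303710938, 168.0065155029297)
633.0 (286.1283874511719, 112.55447387695312)
7910.0 (540.556640625, 100.917724609375)
6798.0 (611.5, 75.5)
```

View pics/t2.png

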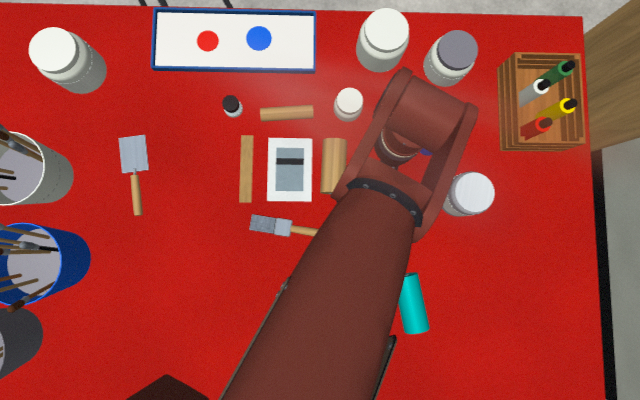

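```bash
python3 - <<'E'
from h import *
y0=np.radians(-2.4)
move_l([.556,-.225,.024],speed=.15)
print(current_clock(),current_wrist_force())
move_l([.557,-.18,.024],quat(y0),speed=.06)
print(current_clock(),current_wrist_force())
# roll in legs, turning gradually toward the strip's direction
for k,(x,y) in enumerate([(.559,-.11),(.561,-.05),(.562,.012)]):
    move_l([x,y,.024],quat(y0*(1-(k+1)/3*.8)),speed=.05)
    print(current_clock(),current_wrist_force(),current_tool_pos())
pause(.3)
print(current_wrist_force())
for n in ("top","scene"):
    img,B=blobs(n); cv2.imwrite(f"pics/{n}3.png",img[:,:,::-1])
    for a,r,c in B:
        if a<5000: print(n,a,r)
a=cv2.imread("pics/top3.png")[80:250,200:440];b=cv2.imread("pics/scene3.png")[150:350,200:480]
cv2.imwrite("pics/m3.png",np.vstack([cv2.resize(a,(400,283)),cv2.resize(b,(400,286))]))
E
```

```text
5.1083 [0.88589231 0.26394626 1.21204073]
6.0083 [ 0.76474578  0.08430732 -0.611871  ]
7.5583 [ 0.144978    0.11479107 -0.19767221] [ 0.55905086 -0.11031218  0.02402706]
8.9083 [-1.64380988 -0.57056412  1.27722393] [ 0.56101737 -0.05027893  0.02400823]
10.3 [ 0.70341477 -0.23393721 -0.22302773] [0.56204552 0.01172365 0.02399572]
[-0.05915446 -0.65930984 -0.65243972]
top 316.5 ((288.0, 111.5), (13.0, 48.0), 90.0)
scene 2102.0 ((24.5, 370.0), (58.0, 49.0), 90.0)
scene 1376.0 ((394.1185302734375, 296.39178466796875), (20.509992599487305, 75.44022369384766), 66.03751373291016)
scene 1144.0 ((410.0550231933594, 241.18350219726562), (56.37125015258789, 31.612449645996094), 46.7357063293457)
scene 2381.5 ((43.82432556152344, 108.9459457397461), (30.08501625061035, 93.70743560791016), 80.53767395019531)
scene 1308.5 ((311.0810546875, 60.986488342285156), (36.16777801513672, 42.25054168701172), 80.53767395019531)
scene 333.0 ((457.1089172363281, 48.410892486572266), (14.030025482177734, 42.587589263916016), 5.710592269897461)
scene 4551.5 ((77.0, 19.0), (38.0, 154.0), 90.0)
```

View pics/m3.png

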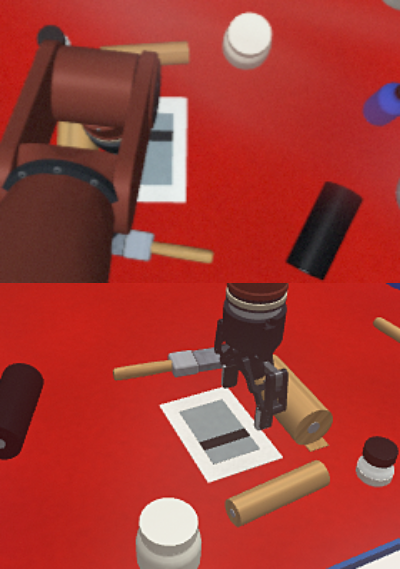

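The roller has rolled over the sheet and sits by the strip (mosaic around (300,410)), with the fingers behind it. I back off along the path to measure what is left.

```bash
python3 - <<'E'
from h import *
move_l([.562,-.13,.024],speed=.2)
pause(.2)
img,B=blobs("top"); cv2.imwrite("pics/top4.png",img[:,:,::-1])
for a,r,c in B:
    if a<5000: print(a,r,[axis("top",r,z)[:3] for z in (0,.017,.03)])
print(current_clock())
v=cv2.resize(img[80:260,200:440],None,fx=3,fy=3,interpolation=cv2.INTER_NEAREST)
cv2.imwrite("pics/c4.png",v[:,:,::-1])
E
```

```text
1441.5 ((246.12130737304688, 167.58839416503906), (24.770174026489258, 67.35822296142578), 2.38594388961792) [(array([0.55945703, 0.08355922]), np.float64(-1.0393092307787528), np.float64(0.1703213081272316)), (array([0.55653599, 0.08078478]), np.float64(-1.0393092307787481), np.float64(0.16732881977128342)), (array([0.55430226, 0.07866315]), np.float64(-1.03930923077875), np.float64(0.1650404463226174))]
620.0 ((286.13720703125, 112.55752563476562), (13.23728084564209, 52.48349380493164), 86.18592071533203) [(array([ 0.70134673, -0.01450512]), np.float64(-85.23830852275572), np.float64(0.13314682006883247)), (array([ 0.69593274, -0.0155566 ]), np.float64(-85.23830852275573), np.float64(0.13080747502111914)), (array([ 0.69179263, -0.01636067]), np.float64(-85.23830852275573), np.float64(0.12901856410227958))]
11.8083
```

View pics/c4.png

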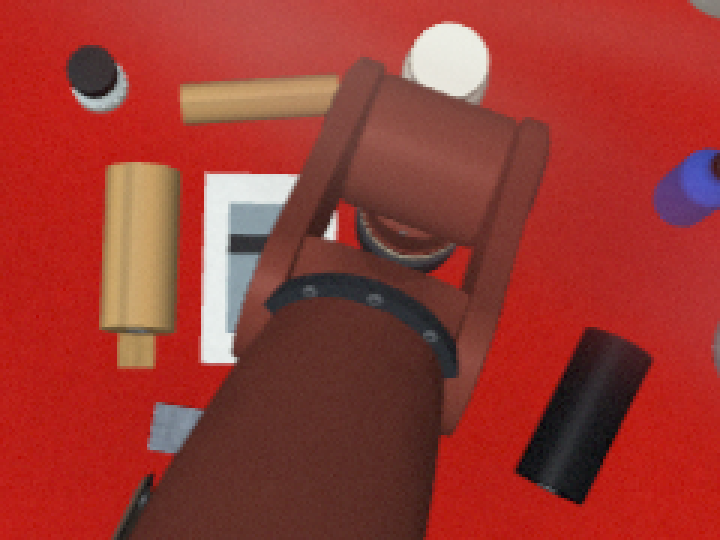

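```bash
cat >> h.py <<'E'
def midline(img,r0,r1,c0,c1,z):
    """fit y=f(x) of a tan bar's midline from row-wise mask centres, at height z"""
    h=cv2.cvtColor(img,cv2.COLOR_RGB2HSV); m=cv2.inRange(h,(9,60,70),(25,200,255))
    P=[]
    for r in range(r0,r1):
        u=np.flatnonzero(m[r,c0:c1])+c0
        P.append(ray("top",((u.min()+u.max())/2,r),z)[:2])
    P=np.array(P); k=np.polyfit(P[:,0],P[:,1],1)
    return k, np.degrees(np.arctan(k[0]))
E
python3 - <<'E'
from h import *
o=cv2.imread("pics/top0.png")[:,:,::-1].copy()
a=cv2.imread("pics/top4.png")[:,:,::-1].copy()
b=read_camera("top"); c=read_camera("top")
for n,im,R in (("strip",o,(142,196,232,262,0)),("strip tail",a,(193,201,232,262,0)),("roller0",o,(145,188,315,355,.03)),("roller4",a,(142,184,228,266,.03)),("now",c,(142,184,228,266,.03))):
    k,ang=midline(im,*R); print(n,"y at x=.558:",np.polyval(k,.558),"at .52",np.polyval(k,.52),"yaw",ang)
# roller ends (top edge far end z=.06, near end top edge z=.06)
print("far end",ray("top",(247,134.5),.06),"near bottom",ray("top",(246,190.5),0), "strip ends",ray("top",(246,135),0),ray("top",(246,202),0), "near end0",ray("top",(333,194),0))
E
```

```text
strip y at x=.558: 0.08427327579025543 at .52 0.0845514076348308 yaw -0.41935516535067585
strip tail y at x=.558: 0.08636940682576155 at .52 0.08549217585825732 yaw 1.3224396447483355
roller0 y at x=.558: -0.13240945542304502 at .52 -0.13077460224792503 yaw -2.463485757693205
roller4 y at x=.558: 0.07860763051283223 at .52 0.07909628744637805 yaw -0.7367483365582165
now y at x=.558: 0.07860763051283223 at .52 0.07909628744637805 yaw -0.7367483365582165
far end [0.62764492 0.07354364 0.06      ] near bottom [0.50112393 0.08258356 0.        ] strip ends [0.64182667 0.08579807 0.        ] [0.47243997 0.08192824 0.        ] near end0 [ 0.49412039 -0.13403855  0.        ]
```

```bash
python3 - <<'E'
from h import *
R=(142,184,228,266,.03); q=quat(np.radians(-.5))
move_l([.562,0,.024],q,speed=.15)
for y in (.0175,.0275,.036,.042,.045):
    s=current_tool_pos()[1]
    move_l([.562,y,.024],q,speed=.02); pause(.1)
    move_l([.562,-.07,.024],q,speed=.25); pause(.1)
    im=read_camera("top"); 
    k,a=midline(im,*R); ym=np.polyval(k,.56)
    print(y,ym,a,current_clock(),current_wrist_force()[1])
    if ym>.0795 or current_clock()>24: break
    move_l([.562,y-.003,.024],q,speed=.2)
cv2.imwrite("pics/top5.png",im[:,:,::-1])
E
```

```text
0.0175 0.08773698730289123 -10.166290023733923 14.7 -0.2625998259170172
```

```bash
python3 - <<'E'
import cv2
i=cv2.imread("pics/top5.png")[80:260,200:440]
cv2.imwrite("pics/c5.png",cv2.resize(i,None,fx=3,fy=3,interpolation=0))
E
```

```text
(no output)
```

View pics/c5.png

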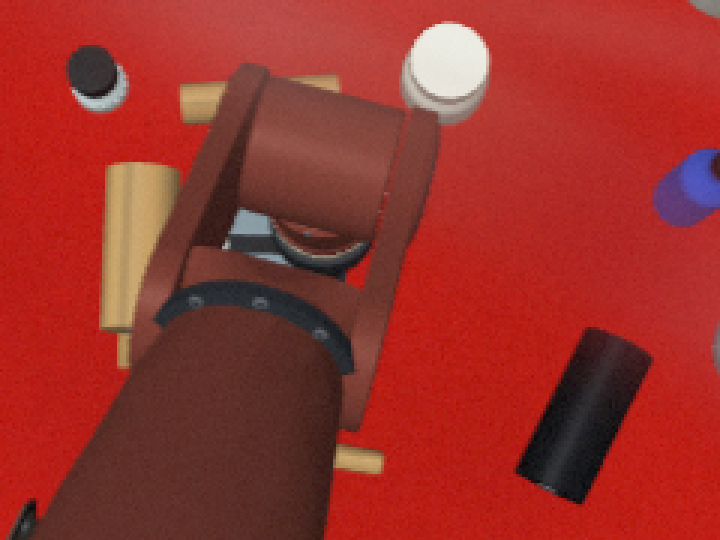

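The picture shows the arm hiding the roller's right side, so that fit is not valid. The roller's left edge has not moved (crop x≈104), so the fingers did not reach it: it coasted ahead earlier. I continue slowly, tracking the leading edge only.

```bash
python3 - <<'E'
from h import *
q=quat(np.radians(-.5))
def edge(im):
    h=cv2.cvtColor(im,cv2.COLOR_RGB2HSV); m=cv2.inRange(h,(9,60,70),(25,200,255))
    return np.array([np.flatnonzero(m[r,215:266])[0]+215 for r in range(140,186)],float)
e0=edge(cv2.imread("pics/top4.png")[:,:,::-1].copy())
s=.0175
for y in (.030,.037,.0405,.0425,.044):
    move_l([.562,s-.001,.024],q,speed=.25)
    move_l([.562,y,.024],q,speed=.012 if y>.03 else .02); s=y
    move_l([.562,-.07,.024],q,speed=.25)
    im=read_camera("top"); d=edge(im)-e0; rr=np.arange(140,186)
    sh=-d.mean()*.94/389*1000
    print(y,"shift mm",round(sh,2),"far/near half px",d[:23].mean(),d[23:].mean(),current_clock())
    if sh>.7 or current_clock()>25: break
cv2.imwrite("pics/top6.png",im[:,:,::-1])
E
```

```text
0.03 shift mm -0.0 far/near half px 0.0 0.0 16.625
0.037 shift mm -0.0 far/near half px 0.0 0.0 18.6167
0.0405 shift mm 46.96 far/near half px -19.91304347826087 -18.956521739130434 20.3583
```

```bash
python3 - <<'E'
from h import *
im=read_camera("top"); pause(.1); im2=read_camera("top"); 
i=im2[80:260,140:380]
print(current_clock(),[ (a,r[0]) for a,r,c in blobs("top",im2)[1] if a<3000])
cv2.imwrite("pics/c6.png",cv2.resize(i,None,fx=3,fy=3,interpolation=0)[:,:,::-1])
E
```

```text
20.5583 [(496.0, (245.721923828125, 168.0082244873047)), (1323.5, (223.11175537109375, 162.03585815429688))]
```

View pics/c6.png

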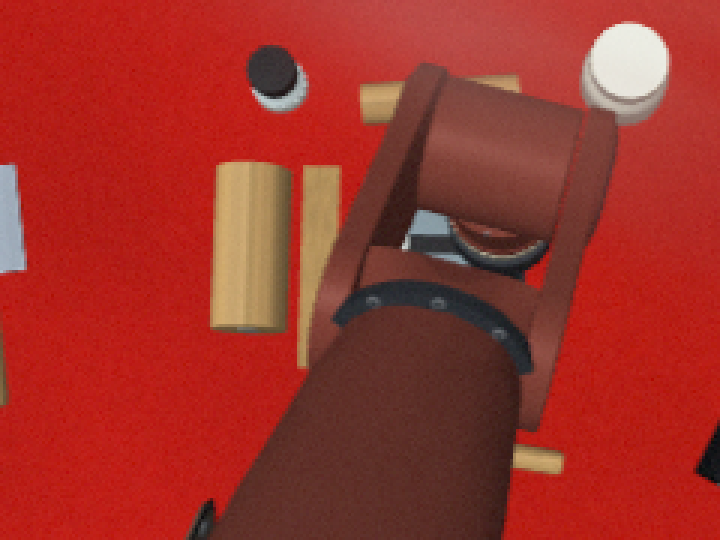

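The roller has rolled past the strip, to crop (250,245), or px (223,162). My quick re-approach tapped it. That also fixes the contact offset at about 41 mm. I go over it and roll it slowly back to the strip from the other side.

```bash
python3 - <<'E'
from h import *
q=quat(np.radians(-.5))
im=read_camera("top"); k,a=midline(im,142,184,200,238,.03); yr=np.polyval(k,.562); print("roller",yr,a)
ye=.0843+.041
ys=max(yr+.041+.02,.16)
move_l([.562,-.06,.13],q,speed=.3)
move_l([.562,ys+.015,.13],q,speed=.35)
move_l([.562,ys+.015,.024],q,speed=.3)
print(current_clock(),ys)
move_l([.562,ye+.022,.024],q,speed=.032)
print(current_clock())
move_l([.562,ye,.024],q,speed=.014)
pause(.1)
print(current_clock(),current_tool_pos(),current_wrist_force())
move_l([.562,ye+.12,.024],q,speed=.3)
im=read_camera("top"); cv2.imwrite("pics/top7.png",im[:,:,::-1])
print(current_clock())
v=cv2.resize(im[80:260,160:400],None,fx=3,fy=3,interpolation=0); cv2.imwrite("pics/c7.png",v[:,:,::-1])
k,a=midline(im,142,184,222,270,.03); print("roller",np.polyval(k,.562),a)
E
```

```text
roller 0.13411238078742696 -0.4664249743354753
22.5417 0.19511238078742696
24.6583
26.4833 [0.56195512 0.12535836 0.02397093] [ 0.88206652  0.39473683 -0.07662304]
27.0833
roller 0.08604409299407163 -0.2662703159937934
```

View pics/c7.png

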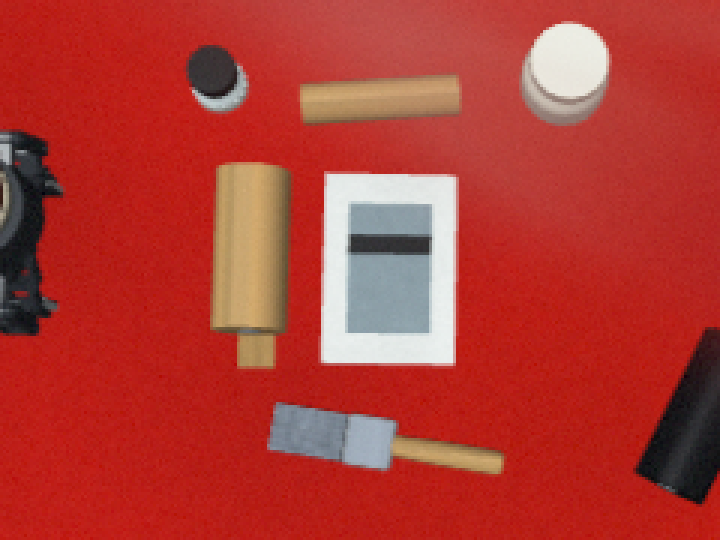

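The roller lies on the strip, 1.7 mm off its middle line and parallel. The thin roller is unmoved and the robot is clear. I check it is still, then hand in.

```bash
python3 - <<'E'
from h import *
pause(.5)
k,a=midline(read_camera("top"),142,184,222,270,.03); y=np.polyval(k,.562); print(y,a,current_clock())
if abs(y-.086)<.001: finish_job(); print("done")
E
```

```text
0.08601908698704938 -0.31881248613784013 27.6333
the job is handed in; nothing more can be done
done
```

I rolled the thick roller across the sheet from behind, with the open fingertips on its upper half. It now lies still along the tape strip, and I handed the job in at 27.6 s.

**What went wrong on the way:** the first push left it 5.7 mm short of the strip's middle line. On the next approaches, one move was too fast and tapped it about 50 mm past the strip. I went over it and rolled it slowly back from the far side, so the last part of the motion came from the opposite direction.

**Last checks in the top camera:**
- **Across the strip:** the roller's axis is 1.7 mm from the strip's middle line.
- **Parallel:** its yaw is -0.3° and the strip's is -0.4°.
- **Along the strip:** it is about 6 mm off centre, a rough estimate taken before the final push. I did not correct it.
- **Still:** there was no change between two pictures 0.5 s apart.
- **Clear:** the gripper was about 0.12 m away, and the thin roller looked unmoved.

One earlier position fit was wrong because the arm hid part of the roller. I discarded it and tracked the visible edge instead.

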